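# Seat the key block and hold the spring case open

## Robot

A 6-joint arm with a two-finger parallel gripper is mounted at the origin on the work surface. World frame = base frame: x ahead of the robot, y to its left, z up, the work surface at z = 0. Lengths are in m, angles in rad, forces in N, time in s.
With the tool pointing down it reaches from about 0.3 to 0.875 m from the base axis. Payload 6.4 kg.
Tool frame: the origin (TCP) lies at the very end of the fingers, on their centre line; the grasp point (between the pads) lies 19 mm behind it; z points along the fingers, y is the line along which they close (so a half turn about z gives the same grasp; the last joint's range is limited). The gripper opens to 85 mm and grips with 20 to 120 N. Pads are 22 mm wide; open, the fingers measure 114 mm over their backs; the gripper's body (76 mm by 85 mm) begins 54 mm behind the grasp point. The pads swing forward as they close: fully open they stand 13 mm farther back than shut.
Start: joints at [-1.506, 0.181, 1.607, -0, 1.354, -0.206], TCP at [0.154, -0.554, 0.231] pointing down, gripper open.
Joint ranges: [-2.99, 2.99], [-0.89, 2.07], [0.3, 2.58], [-1.14, 4.28], [0, 2.63], [-3.12, 3.12]. Speed limits (rad/s): [2.57, 2.57, 3.01, 3.14, 3.14, 3.14].

## Interface

Orientations are given as a unit quaternion [w, x, y, z].
In Python, from bench import ctrl gives the robot as it stands.
- The arm moves only by the shell command python3 jog.py FILE, which reads ROWS from the file FILE. ROWS is 1 to 10 rows, parted by a bar, with the numbers parted by commas; each row has 7 numbers: dx, dy, dz in shares of 0.8 m (1.0 is 0.8 m), then a rotation vector rx, ry, rz in fractions of the full range, 1 being pi rad, then the opening from 0.0 (shut) to 1.0 (fully open); each row is the pose to reach, as a shift and turn from the pose commanded when the command began, along the tool's axes at that moment; what a row does not reach only later rows make up. A row lasts 1/8 s, in which the tool goes at most 0.0625 m and 0.188 rad, less where a joint would pass 70% of its speed; a pose out of reach is approached as far as the arm can. The fingers move at their own pace and stop on an object; the grip force is fixed at half the most. Time passes only in rows, so rows that do not move let the fingers close. It prints the time, the measured TCP pose, the force, the opening and the grip force at its end. No shift or turn number may pass 1 either way. Input that does not fit is refused with a message, and nothing moves.
- ctrl.get_obs(): the state, without advancing time (a new reading comes with each control period).
- ctrl.camera(name): name is "side" or "top"; returns the picture (400x640x3 uint8, blue, green, red); there is no depth.
- ctrl.camera_params(name): a dict with "fovy" (degrees; the focal length in pixels is half the picture's height over the tangent of half this angle, whatever the lens; pixels are square), "cx", "cy" (the principal point, pixels), "view" (4x4, takes a point from world to camera coordinates). Camera axes: x right, y up, looking along -z (the intrinsics and any distortion apply to the point x, -y, -z); pixel columns grow to the right and rows downward; lengths in m; the calibration is good to about 2 mm. A picture is of the moment at which its call begins. camera_params takes no time and is no camera call.
- ctrl.hand_in(): hands the job in; it is judged then, once.
The state is a dict: "time_s": time; "q": joint angles; "dq": joint speeds; "joint_efforts": joint torques, N m; "eef_pos": TCP position; "eef_rot": TCP orientation; "wrist_force": force on the tool from outside, world axes, zero at the start; "torque": the same for the moment, N m; "opening": opening from 0.0 (shut) to 1.0 (fully open); "grasp_force": force on a finger pad.
Only numpy, scipy, OpenCV 4.12 (cv2) and the standard library are available. Lean on these libraries where they do the work, as an engineer would, in place of code of your own. Each camera call takes 0.05 s, during which the arm holds its last target. There are 200 camera calls.

## Task

Set up for fitting springs: slide the cast iron key holder block along the cart top (do not lift it) square and flush into the corner of the blue fence, long side against the long bar and one end against the short bar. Then raise the green lid of the spring case by its brass bar and hold it open at 55 degrees; it springs shut by itself, so finish still holding it there with the gripper. Leave the block seated and the canister, cups, gauge and screwdriver where they are.

Things in the scene. Friction and masses are not known exactly. Their poses are not given: they have to be found in the camera images.
- block: dark cast iron key holder block, loose, about 0.8 kg, 50 mm (its x) by 80 mm (its y) by 35 mm high; on top two brass pins 11 mm thick, 16 mm high, at y = -27 and +27 mm; origin at the centre of its underside. Starts turned up to 0.4 rad from square. Seated, its centre lies 25 mm in -x and 40 mm in -y of fence_corner, its x axis along the fence's x axis (either way round)
- fence_corner (a point): inner corner of the blue fence at cart level; x points square into the long bar, y square into the short bar. Bars fixed to the cart, 12 mm thick, 25 mm high; the long bar's face is the plane x = 0, from y = 0 to -200 mm; the short bar's face is y = 0, from x = 0 to -120 mm. The open space lies at x < 0, y < 0
- case: grey sheet-metal spring case fixed to the cart, 150 mm (x) by 200 mm (y) by 60 mm high, origin at the centre of its underside; its front, with the lid's brass bar, faces -x; the hinge runs along y at its far (+x) top edge. With the fence it may stand left or right
- lid (a joint): hinge angle of the green lid of the case, rad: 0 shut and level, grows as the lid's front edge rises, up to 1.5; 55 degrees = 0.96. Weight and a spring shut it from any angle; at the bar about 2 N holds it
- lid_handle (a point): middle of the round brass bar that lifts the lid: 10 mm thick, 100 mm long along the case's y, an arm to the lid at each end; shut, its centre line is 63 mm above the cart, 45 mm in front of the case, 43 mm from the lid's edge; 195 mm from the hinge axis. Can be pinched from above, fingers closing along the case's x and kept pointing down: the bar turns between the pads as the lid rises
- lid_hinge (a point): middle of the lid's hinge axis, 60 mm above the cart, 75 mm in +x of the case's centre; the axis runs along the case's y
- canister: brass screw-top canister, knurled lid, 56 mm across, 68 mm high, origin at the centre of its underside; leave alone
- cup_a: white plastic pad cup, 60 mm across, 28 mm high, origin at the centre of its underside; leave alone
- cup_b: a second pad cup like cup_a; leave alone
- gauge: nickel spring-tension gauge lying flat, 52 mm dial 18 mm high, 45 mm stem to its -x, origin under the dial's centre; leave alone
- screwdriver: screwdriver with rosewood handle, 190 mm long along its x, lying on the cart at the right; leave alone

How it is judged:
On the way, in this order (a step that is already met when the one before it is completed fails the run):
1. the block sits square and flush in the fence corner, lid still shut (x of block in the frame of fence_corner between -0.0272 and -0.0228 m and y of block in the frame of fence_corner between -0.0422 and -0.0378 m and angle between the x axis of block and the x axis of fence_corner, either way round below 0.035 rad and height (world z) of block below 0.003 m and angle between block's own z axis and vertical below 0.05 rad and value of joint lid below 0.1 rad and linear speed of block below 0.02 m/s), for 0.3 s.
2. the lid is held near 55 degrees by the gripper (value of joint lid between 0.855 and 1.065 rad and contact force between the fingers and case above 0.5 N), for 0.3 s.
At the end, for the whole second after the job is handed in: The gripper's fingers hold the lid still at 55 degrees, give or take 6; the block lies flat in the fence corner within 2.2 mm of touching both bars and within 2 degrees of square; the canister, cups, gauge and screwdriver are within 25 mm of where they stood (all of step 2 and velocity of joint lid between -0.06 and 0.06 rad/s and contact force between case and block below 0.1 N and x of block in the frame of fence_corner between -0.0272 and -0.0228 m and y of block in the frame of fence_corner between -0.0422 and -0.0378 m and angle between the x axis of block and the x axis of fence_corner, either way round below 0.035 rad and height (world z) of block below 0.003 m and angle between block's own z axis and vertical below 0.05 rad and distance of each of canister, cup_a, cup_b, gauge, screwdriver from where it was at the start of the episode below 0.025 m); the arm keeps its last pose, push and grip.
It fails at once if the block is lifted off the cart (height (world z) of block above 0.015 m).
It fails at once if a bystander is disturbed (distance of any of canister, cup_a, cup_b, gauge, screwdriver from where it was at the start of the episode above 0.025 m).
It also fails if it takes over 72 s, if anything falls off the work surface, if the arm or the gripper's body presses on something with over 40 N, if the wrist force passes 120 N, or if a joint passes its speed limit or range.

## Working session

There is one attempt and no reset: what is moved stays moved. The work goes in short steps, Python scripts to look and compute and a shell command to move; the robot and the scene stay as the last step left them, time stands still between calls to the robot, and variables do not carry over. Pictures are saved under pics/ and viewed, at most 10 in all, crops included, and the job is handed in when it is done.

```bash
ls; mkdir -p pics; python3 - <<'E'
from bench import ctrl
import cv2,numpy as np
np.set_printoptions(precision=4,suppress=True)
for n in("top","side"):
    im=ctrl.camera(n); cv2.imwrite(f"pics/{n}0.png",im)
    p=ctrl.camera_params(n); print(n,p)
o=ctrl.get_obs();print(o)
E
```

```text
bench.py
jog.py
pics
top {'fovy': 45.158490060581315, 'cx': 324.074204585261, 'cy': 194.37777963794113, 'view': array([[ 0.009 , -1.    ,  0.0025, -0.0201],
       [ 0.9836,  0.0093,  0.1801, -0.625 ],
       [-0.1801,  0.0009,  0.9836, -1.3161],
       [ 0.    ,  0.    ,  0.    ,  1.    ]])}
side {'fovy': 45.03337583155141, 'cx': 315.944657384029, 'cy': 196.84166586564479, 'view': array([[-0.751 , -0.6603,  0.0074,  0.4603],
       [ 0.4926, -0.5527,  0.6722, -0.3407],
       [-0.4398,  0.5085,  0.7403, -1.1432],
       [ 0.    ,  0.    ,  0.    ,  1.    ]])}
{'time_s': 0.1, 'q': array([-1.5063,  0.1814,  1.6079,  0.    ,  1.3538, -0.2063]), 'dq': array([ 0.0006, -0.003 , -0.0019, -0.0007, -0.0015,  0.0008]), 'joint_efforts': array([ -0.0004, -44.5881, -35.2241,  -0.0002,   0.0042,  -0.    ]), 'eef_pos': array([ 0.1538, -0.5535,  0.2305]), 'eef_rot': array([-0.0008,  0.9908,  0.135 ,  0.0001]), 'wrist_force': array([ 0.1045, -0.2233, -0.2212]), 'torque': array([-0.0103,  0.0431, -0.0053]), 'grasp_force': 0.0, 'opening': 0.9993614091054825}
```

View pics/top0.png

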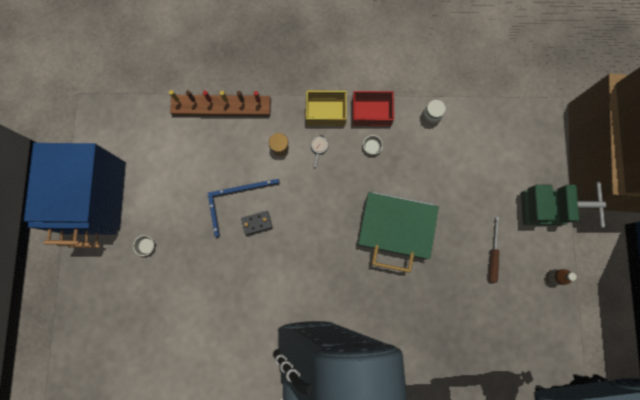

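View pics/side0.png

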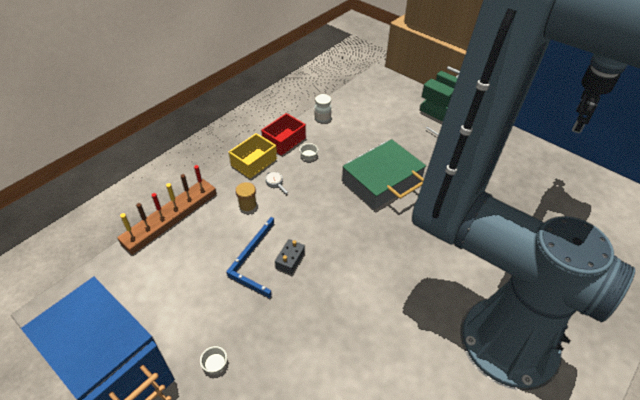

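The top view shows the fence corner near (210,193), with the long bar to (279,182) and the short bar to (216,235). The block is at (257,223), the case at (398,225) and its bar at (392,266). The side view shows the corner near (230,273), the block at (290,256) and the bar near (408,188). I'll enlarge these areas.

```bash
python3 - <<'E'
import cv2,numpy as np
t=cv2.imread("pics/top0.png");s=cv2.imread("pics/side0.png")
def c(im,x,y,w=100,h=75):
    return cv2.resize(im[y:y+h,x:x+w],(400,300),interpolation=cv2.INTER_CUBIC)
def g(a,x,y):
    for i in range(0,100,20):
        cv2.putText(a,str(x+i),(i*4,10),0,.35,(0,255,255),1);cv2.line(a,(i*4,12),(i*4,18),(0,255,255),1)
    for i in range(0,75,15):
        cv2.putText(a,str(y+i),(0,i*4+4),0,.35,(0,255,255),1)
    return a
T=lambda im,x,y:g(c(im,x,y),x,y)
m=np.vstack([np.hstack([T(t,195,170),T(t,350,200)]),np.hstack([T(s,220,212),T(s,340,140)])])
m=cv2.convertScaleAbs(m,alpha=1.4)
cv2.imwrite("pics/m.png",m)
E
```

```text
(no output)
```

View pics/m.png

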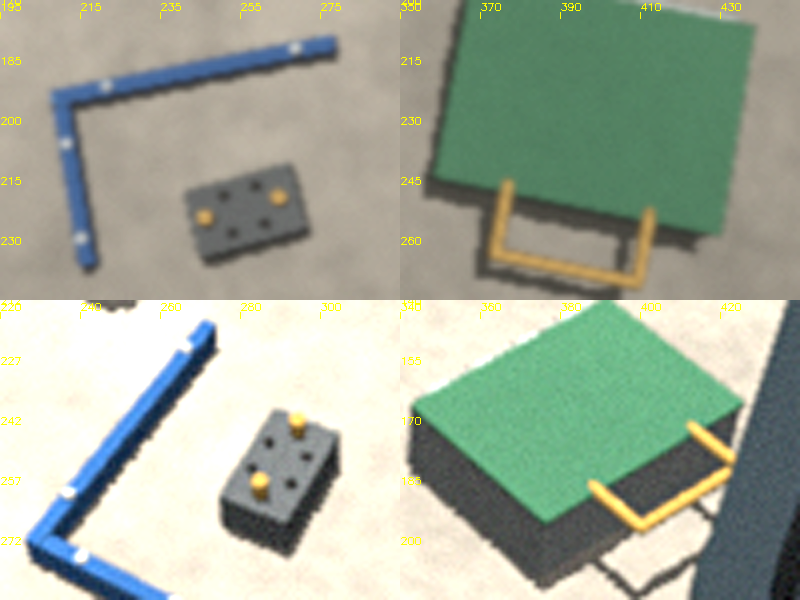

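Crops: the fence's outer corner top is at top (208,193) and side (227,272). The long bar ends at top (279,180) and side (272,218). The block's pins are at (246,224) and (264,219) in top. The lid bar runs (373,264)–(410,270) in top and (400,196)–(422,182) in side. Next I'll fit the models to colour masks in both views.

```bash
cat > fit.py <<'E'
import cv2,numpy as np
from bench import ctrl
from scipy.optimize import minimize
np.set_printoptions(precision=4,suppress=True)
P={n:ctrl.camera_params(n) for n in("top","side")}
def proj(n,X):
    p=P[n];c=np.c_[X,np.ones(len(X))]@p["view"].T;f=200/np.tan(np.radians(p["fovy"])/2)
    return np.c_[p["cx"]+f*c[:,0]/-c[:,2],p["cy"]-f*c[:,1]/-c[:,2]]
def box(x0,x1,y0,y1,z0,z1): return np.array([[x,y,z] for x in(x0,x1) for y in(y0,y1) for z in(z0,z1)])
def world(M,q):
    c,s=np.cos(q[2]),np.sin(q[2]);z=q[3] if len(q)>3 else 0
    return M@np.array([[c,s,0],[-s,c,0],[0,0,1]])+[q[0],q[1],z]
S=8
def sil(n,parts,q,shape=(400,640)):
    m=np.zeros((shape[0]*4,shape[1]*4),np.uint8)
    for M in parts:
        u=(proj(n,world(M,q))+.5)*4-.5
        h=cv2.convexHull(u.astype(np.float32))
        cv2.fillConvexPoly(m,np.round(h*16).astype(np.int32),255,shift=4)
    return cv2.resize(m,shape[::-1],interpolation=cv2.INTER_AREA)/255.
def cost(q,groups,masks):
    e=0
    for parts,name in groups:
        for n in masks[name]:
            a=cv2.GaussianBlur(sil(n,parts,q),(0,0),1.);b=masks[name][n]
            m,w=b
            e+=(np.abs(a-m)**2*w).sum()/(m*m).sum()
    return e
def mk(mask,roi,weight=None):
    m=np.zeros(mask.shape);x0,y0,x1,y1=roi;m[y0:y1,x0:x1]=mask[y0:y1,x0:x1]
    return cv2.GaussianBlur(m,(0,0),1.),(np.ones_like(m) if weight is None else weight)
def fit(q0,groups,masks):
    d=np.array([.01,.01,.08,.005])[:len(q0)]
    r=None;best=np.array(q0,float)
    for k in range(3):
        sx=np.vstack([best]+[best+d*(np.arange(len(q0))==i)/(k+1) for i in range(len(q0))])
        r=minimize(cost,best,(groups,masks),method="Nelder-Mead",options=dict(initial_simplex=sx,xatol=1e-5,fatol=1e-6,maxiter=250));best=r.x
    return best,r.fun
FENCE=[box(0,.012,-.2,.012,0,.025),box(-.12,.012,0,.012,0,.025)]
LID=[box(-.075,.075,-.1,.1,.058,.060)]
BLOCK=[box(-.025,.025,-.04,.04,0,.035)]
BAR=[box(-.125,-.115,-.05,.05,.058,.068),box(-.115,-.077,-.05,-.042,.058,.066),box(-.115,-.077,.042,.05,.058,.066)]
def hsv(im): return [a.astype(int) for a in cv2.split(cv2.cvtColor(im,cv2.COLOR_BGR2HSV))]
E
cat > a.py <<'E'
from fit import *
im={n:cv2.imread(f"pics/{n}0.png") for n in P}
H={n:hsv(im[n]) for n in P}
blue={n:(abs(H[n][0]-110)<15)&(H[n][1]>110) for n in P}
green={n:(abs(H[n][0]-75)<20)&(H[n][1]>70) for n in P}
yel={n:(abs(H[n][0]-20)<10)&(H[n][1]>110) for n in P}
dark={n:(H[n][2]<75) for n in P}
R={"top":(195,170,290,245),"side":(215,205,285,305)}
mf={"f":{n:mk(blue[n],R[n]) for n in P}}
g=[(FENCE,"f")]
for z in([],[0.]):
    print("fence",*fit([.50,.24,.2]+z,g,mf))
for n in P:print(n,fit([.50,.24,.2],g,{"f":{n:mf["f"][n]}}))
RG={"top":(350,185,445,265),"side":(335,135,428,220)}
RY={"top":(365,240,420,275),"side":(380,165,424,200)}
w={}
mc={"l":{n:mk(green[n],RG[n]) for n in P},"b":{"top":mk(yel["top"],RY["top"])}}
gl=[(LID,"l")]
for z in([],[0.]): print("case lid",*fit([.42,-.2,-.15]+z,gl,mc))
for n in P:print(n,fit([.42,-.2,-.15],gl,{"l":{n:mc["l"][n]}}))
print("bar top",fit([.42,-.2,-.15],[(BAR,"b")],mc))
RB={"top":(238,205,278,240),"side":(270,235,308,278)}
mb={"k":{n:mk(dark[n]|(yel[n]),RB[n]) for n in P}}
BP=BLOCK+[box(-.0055,.0055,s*.027-.0055,s*.027+.0055,.035,.051) for s in(-1,1)]
gb=[(BP,"k")]
for z in([],[0.]): print("block",*fit([.46,.13,.2]+z,gb,mb))
for n in P:print(n,fit([.46,.13,.2],gb,{"k":{n:mb["k"][n]}}))
E
time python3 a.py
```

```text
fence [ 0.5522 -0.11    0.9023] 5.239284268137738
fence [ 0.6189  0.0671  2.3199 -0.1476] 4.440879422105272
top (array([ 0.5844,  0.0731, -1.165 ]), np.float64(3.339922415283658))
side (array([ 1.4826, -1.6904,  0.0753]), np.float64(1.0))
case lid [ 0.5407 -0.2257 -0.1965] 0.03910068181931954
case lid [ 0.5385 -0.2227 -0.1917  0.0073] 0.0199661900096308
top (array([ 0.539 , -0.2236, -0.1884]), np.float64(0.009858258134368723))
side (array([ 0.5431, -0.2291, -0.1903]), np.float64(0.007187111478529325))
bar top (array([ 0.5337, -0.1934, -0.8705]), np.float64(2.056672900089865))
block [ 1.5504 -1.3176  1.1619] 2.0
block [ 3.0774 -1.9383  5.7737 -0.8012] 2.0
top (array([ 0.514 , -0.0565,  1.0803]), np.float64(4.443786880512622))
side (array([ 1.18  , -1.6021,  1.4687]), np.float64(1.0))
real	0m22.398s
user	0m31.626s
sys	0m4.734s
```

```bash
sed -i 's/\[.50,.24,.2\]/[.635,.32,.17]/g; s/\[.42,-.2,-.15\]/[.539,-.2236,-.19]/g; s/\[.46,.13,.2\]/[.56,.19,.25]/g' a.py; python3 a.py
```

```text
fence [0.626  0.314  0.2141] 1.2069497257735038
fence [0.626  0.3134 0.2101 0.003 ] 1.2044758994563471
top (array([0.6258, 0.3149, 0.2173]), np.float64(1.051247690292823))
side (array([0.6278, 0.3122, 0.2089]), np.float64(0.13020201218984703))
case lid [ 0.5406 -0.226  -0.192 ] 0.03928481697668808
case lid [ 0.5387 -0.2225 -0.1939  0.0074] 0.01997047075359608
top (array([ 0.5389, -0.2235, -0.1977]), np.float64(0.009867175329875485))
side (array([ 0.543 , -0.2294, -0.1946]), np.float64(0.007232261683492788))
bar top (array([ 0.5407, -0.223 , -0.1869]), np.float64(0.39504202734782395))
block [0.5421 0.1808 0.3753] 3.2816516735027568
block [ 0.546   0.1787  0.3287 -0.0153] 3.1834487322282747
top (array([0.5417, 0.1788, 0.3333]), np.float64(1.7044609456828088))
side (array([0.5416, 0.1826, 0.3893]), np.float64(1.5271227760217576))
```

```bash
cat >> a.py <<'E'
def ov(n,x,y,objs,msk):
    k=8 if False else 4
    a=cv2.resize(im[n][y:y+75,x:x+100],(400,300),interpolation=cv2.INTER_CUBIC)
    a=cv2.convertScaleAbs(a,alpha=1.4)
    for parts,q in objs:
        for M in parts:
            h=cv2.convexHull(((proj(n,world(M,q))-[x,y]+.5)*4-.5).astype(np.float32))
            cv2.polylines(a,[np.round(h).astype(int)],True,(0,0,255),1)
    b=cv2.resize((msk[n][y:y+75,x:x+100]*255).astype(np.uint8),(400,300),interpolation=0)
    return np.vstack([a,cv2.cvtColor(b,8)])
o=[(FENCE,[.626,.314,.21]),(BP,[.542,.181,.35])]
mm={n:blue[n]|dark[n] for n in P}
cv2.imwrite("pics/ov1.png",np.hstack([ov("top",195,170,o,mm),ov("side",220,212,o,mm)]))
E
python3 a.py >/dev/null
```

```text
(no output)
```

View pics/ov1.png

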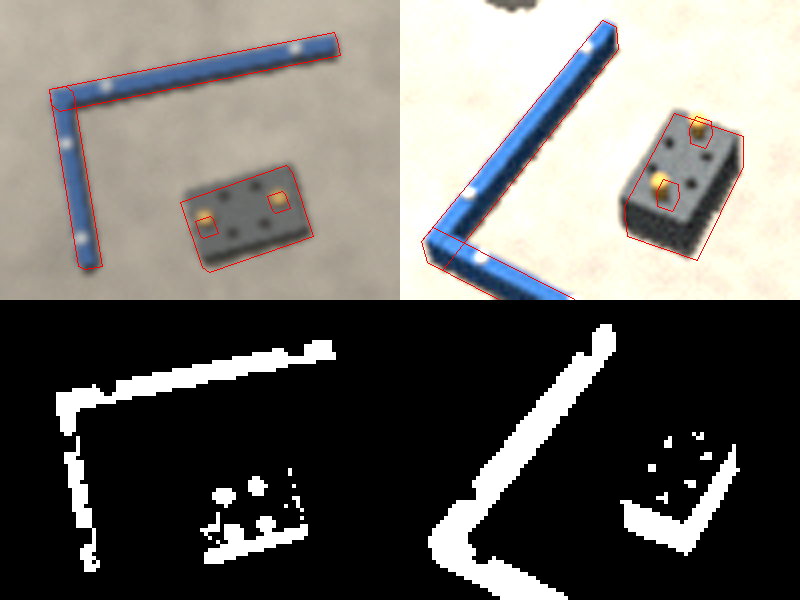

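Overlay: the fence fits within about 1 px. The dark mask misses the block's top face, so I'll fix the thresholds and refit.

```bash
python3 - <<'E'
s=open("a.py").read()
s=s.replace('blue={n:(abs(H[n][0]-110)<15)&(H[n][1]>110) for n in P}','blue={n:(im[n][...,0].astype(int)-im[n][...,2]>12) for n in P}')
s=s.replace("dark={n:(H[n][2]<75) for n in P}","""grayroi={"top":(238,205,278,240),"side":(270,235,308,280)}
dark={}
for n in P:
    x0,y0,x1,y1=grayroi[n];t,_=cv2.threshold(im[n][y0:y1,x0:x1].max(2).copy(),0,255,cv2.THRESH_OTSU);print(n,"otsu",t);dark[n]=H[n][2]<t+3""")
s=s.replace('"top":(238,205,278,240),"side":(270,235,308,278)','"top":(238,205,278,240),"side":(270,235,308,280)')
s=s.replace("o=[(FENCE,[.626,.314,.21]),(BP,[.542,.181,.35])]","o=[(FENCE,fit([.626,.314,.2],g,mf)[0]),(BP,fit([.542,.185,.3],gb,mb)[0])]").replace("ov1","ov2").replace("[.635,.32,.17]","[.626,.314,.2]").replace("[.56,.19,.25]","[.545,.182,.28]")
open("a.py","w").write(s)
E
python3 a.py
```

```text
top otsu 98.0
side otsu 138.0
fence [0.6268 0.3141 0.2137] 0.15125608088211162
fence [0.6254 0.3137 0.2102 0.0049] 0.1169546017966355
top (array([0.6263, 0.3156, 0.2116]), np.float64(0.07695895706831839))
side (array([0.6279, 0.3116, 0.2124]), np.float64(0.027464697727754568))
case lid [ 0.5406 -0.226  -0.192 ] 0.03928481697668808
case lid [ 0.5387 -0.2225 -0.1939  0.0074] 0.01997047075359608
top (array([ 0.5389, -0.2235, -0.1977]), np.float64(0.009867175329875485))
side (array([ 0.543 , -0.2294, -0.1946]), np.float64(0.007232261683492788))
bar top (array([ 0.5407, -0.223 , -0.1869]), np.float64(0.39504202734782395))
block [0.5451 0.1806 0.2975] 0.024866840496021666
block [ 0.5453  0.1805  0.2937 -0.0005] 0.02406973696594961
top (array([0.5448, 0.1801, 0.2839]), np.float64(0.017503230807385303))
side (array([0.5455, 0.1812, 0.2944]), np.float64(0.003956862580567549))
```

View pics/ov2.png

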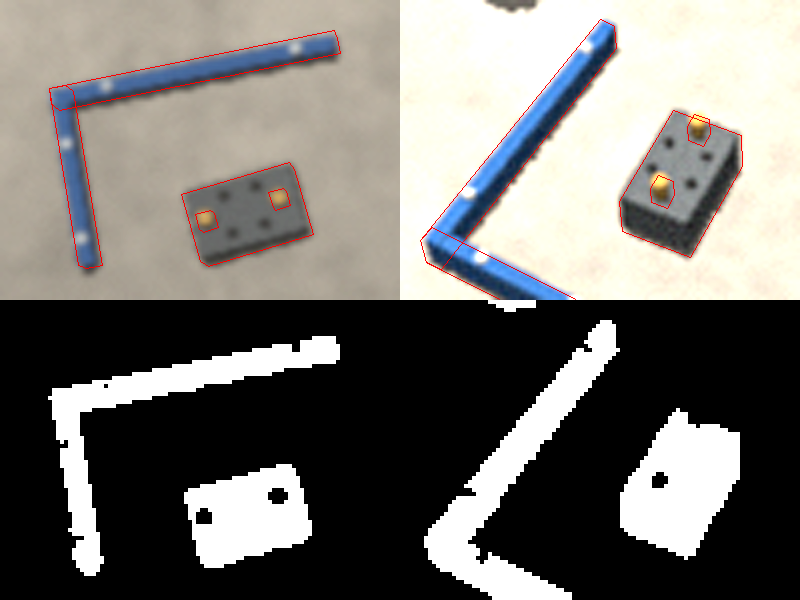

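Units first: shifts go in shares of 0.8 m and turns go in shares of pi rad. So -0.604 m / 0.8 = -0.755, 0.574 m / 0.8 = 0.7175, -1.595 rad / 3.1416 = -0.5077.

```bash
cat > d.py <<'E'
# usage: d.py x y z a  -> tool-axes shift to pointing-down pose with tool-x heading a
import sys,numpy as np
from bench import ctrl
from scipy.spatial.transform import Rotation as R
x,y,z,a=map(float,sys.argv[1:5]);o=ctrl.get_obs()
q=o["eef_rot"];r=R.from_quat(q[[1,2,3,0]])
t=R.from_matrix([[np.cos(a),np.sin(a),0],[np.sin(a),-np.cos(a),0],[0,0,-1]])
print(np.round(r.inv().apply(np.array([x,y,z])-o["eef_pos"]),4),np.round((r.inv()*t).as_rotvec(),4),"t",o["time_s"],np.round(o["q"],2))
E
python3 d.py .545 .181 .12 1.866
echo '0.7175,-0.755,0.125,0,0,-0.5077,1 | 0.7175,-0.755,0.125,0,0,-0.5077,1 | 0.7175,-0.755,0.125,0,0,-0.5077,1 | 0.7175,-0.755,0.125,0,0,-0.5077,1 | 0.7175,-0.755,0.125,0,0,-0.5077,1 | 0.7175,-0.755,0.125,0,0,-0.5077,1 | 0.7175,-0.755,0.125,0,0,-0.5077,1 | 0.7175,-0.755,0.125,0,0,-0.5077,1 | 0.7175,-0.755,0.125,0,0,-0.5077,1 | 0.7175,-0.755,0.125,0,0,-0.5077,1' > m.json && python3 jog.py m.json; python3 d.py .545 .181 .12 1.866
```

```text
[ 0.5734 -0.603   0.1116] [-9.0000e-04 -1.5000e-03 -1.5952e+00] t 0.1 [-1.51  0.18  1.61  0.    1.35 -0.21]
time_s: 1.35
eef_pos: [0.446, -0.0042, 0.1567]
eef_rot: [0.0, 0.595, 0.804, 0.0]
wrist_force: [0.4, 0.5, 0.4]
opening: 0.999
grasp_force: 0.0
[0.1483 0.1487 0.0367] [0.0005 0.0005 0.001 ] t 1.35 [-0.28 -0.03  1.99 -0.    1.18 -0.57]
```

In the tool's units: 0.149 m / 0.8 = 0.1863, 0.148 m / 0.8 = 0.185.

```bash
echo '0.185,0.1863,0.0463,0,0,0,1 | 0.185,0.1863,0.0463,0,0,0,1 | 0.185,0.1863,0.0463,0,0,0,1 | 0.185,0.1863,0.0463,0,0,0,1 | 0.185,0.1863,0.0463,0,0,0,1 | 0.185,0.1863,0.0463,0,0,0,1' > m.json && python3 jog.py m.json; python3 d.py .545 .181 .022 1.866
```

```text
time_s: 2.1
eef_pos: [0.5443, 0.178, 0.1195]
eef_rot: [-0.0, 0.596, 0.803, -0.001]
wrist_force: [-0.0, -0.4, -0.5]
opening: 0.998
grasp_force: 0.0
[0.0027 0.0017 0.0975] [-0.0012  0.0001 -0.0002] t 2.1 [ 0.11  0.3   1.7  -0.    1.14 -0.19]
```

In the tool's units: 0.096 m / 0.8 = 0.12, 0.05 m / 0.8 = 0.0625.

```bash
echo '0.0013,0.0013,0.0625,0,0,0,1 | 0.0013,0.0013,0.12,0,0,0,1 | 0.0013,0.0013,0.12,0,0,0,1 | 0.0013,0.0013,0.12,0,0,0,1' > m.json && python3 jog.py m.json; python3 d.py .545 .181 .024 1.866; echo '0,0,0,0,0,0,0 | 0,0,0,0,0,0,0 | 0,0,0,0,0,0,0 | 0,0,0,0,0,0,0 | 0,0,0,0,0,0,0 | 0,0,0,0,0,0,0' > m.json && python3 jog.py m.json; python3 d.py .545 .181 .024 1.866
```

```text
time_s: 2.6
eef_pos: [0.5467, 0.1792, 0.0256]
eef_rot: [0.001, 0.596, 0.803, 0.001]
wrist_force: [-0.2, -0.7, 0.6]
opening: 0.999
grasp_force: 0.0
[ 0.0022 -0.0011  0.0016] [ 0.002   0.0004 -0.0013] t 2.6 [ 0.11  0.45  1.73 -0.    0.96 -0.18]
time_s: 3.35
eef_pos: [0.5469, 0.18, 0.026]
eef_rot: [0.001, 0.595, 0.803, 0.001]
wrist_force: [-2.2, -1.8, 8.6]
opening: 0.564
grasp_force: 61.5
[ 0.0015 -0.0015  0.002 ] [0.0026 0.0007 0.    ] t 3.35 [ 0.11  0.45  1.73 -0.    0.96 -0.18]
```

```bash
python3 d.py .6043 .2602 .026 1.783
```

```text
[0.06   0.0783 0.0002] [0.0026 0.0006 0.083 ] t 3.35 [ 0.11  0.45  1.73 -0.    0.96 -0.18]
```

In the tool's units: 0.078 m / 0.8 = 0.0975, 0.06 m / 0.8 = 0.075, 0.083 rad / 3.1416 = 0.0264.

```bash
echo '0.0188,0.025,0,0,0,0.0064,0 | 0.0375,0.0488,0,0,0,0.0127,0 | 0.0563,0.0725,0,0,0,0.0191,0 | 0.075,0.0975,0,0,0,0.0264,0 | 0.075,0.0975,0,0,0,0.0264,0 | 0.075,0.0975,0,0,0,0.0264,0' > m.json && python3 jog.py m.json; python3 - <<'E'
import cv2
from bench import ctrl
a=ctrl.camera("top")[170:245,185:285];b=ctrl.camera("side")[205:305,205:305]
import numpy as np
a=cv2.resize(a,(400,300),interpolation=2);b=cv2.resize(b,(400,400),interpolation=2)
cv2.imwrite("pics/s1.png",cv2.convertScaleAbs(np.hstack([cv2.copyMakeBorder(a,0,100,0,0,0),b]),alpha=1.3))
E
```

```text
time_s: 4.1
eef_pos: [0.6053, 0.2617, 0.0261]
eef_rot: [0.001, 0.628, 0.778, 0.003]
wrist_force: [4.8, 5.3, 3.3]
opening: 0.561
grasp_force: 65.5
```

View pics/s1.png

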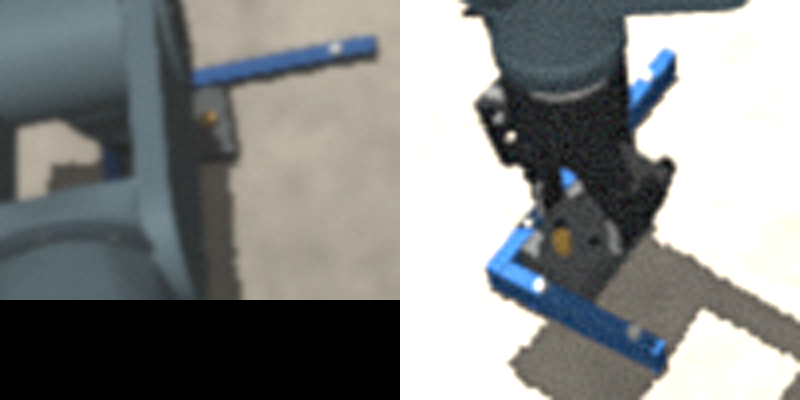

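The grip holds, and the outer finger is clear above the long bar. Tool y is now the fence's x, and tool x is its y. I'll ease in with small steps, watching the force.

In the tool's units: 0.006 m / 0.8 = 0.0075, 0.003 m / 0.8 = 0.0038.

```bash
echo '0,0.0038,0,0,0,0,0 | 0,0.0075,0,0,0,0,0 | 0,0.0075,0,0,0,0,0' > m.json && python3 jog.py m.json|grep -E "pos|wrist"; echo '0,0.0025,0,0,0,0,0 | 0,0.0025,0,0,0,0,0' > m.json && python3 jog.py m.json|grep -E "pos|wrist"; echo '0,0.0025,0,0,0,0,0 | 0,0.0025,0,0,0,0,0' > m.json && python3 jog.py m.json|grep -E "pos|wrist|rot|op"
```

```text
eef_pos: [0.6058, 0.2616, 0.0261]
wrist_force: [-15.6, -0.5, 22.8]
eef_pos: [0.6075, 0.2618, 0.0261]
wrist_force: [-17.2, -1.8, 22.2]
eef_pos: [0.6095, 0.2621, 0.0261]
eef_rot: [-0.002, 0.628, 0.778, -0.002]
wrist_force: [-16.2, -1.5, 21.8]
opening: 0.561
```

The upward force suggests the outer fingertip is rubbing the bar top. I'll release, regrip 4 mm higher and go on.

In the tool's units: -0.004 m / 0.8 = -0.005.

```bash
echo '0,0,0,0,0,0,0.75 | 0,0,0,0,0,0,0.75 | 0,0,-0.005,0,0,0,0.75 | 0,0,-0.005,0,0,0,0.75' > m.json && python3 jog.py m.json|grep -E "pos|wrist|rot|op"; echo '0,0,0,0,0,0,0 | 0,0,0,0,0,0,0 | 0,0,0,0,0,0,0 | 0,0,0,0,0,0,0' > m.json && python3 jog.py m.json|grep -E "pos|wrist|rot|op|gras"
```

```text
eef_pos: [0.613, 0.262, 0.0281]
eef_rot: [0.0, 0.628, 0.778, 0.0]
wrist_force: [0.3, -0.0, 0.0]
opening: 0.752
eef_pos: [0.6109, 0.2617, 0.0282]
eef_rot: [-0.001, 0.628, 0.778, -0.002]
wrist_force: [-7.4, -3.2, 9.6]
opening: 0.556
grasp_force: 60.6
```

In the tool's units: 0.001 m / 0.8 = 0.0013.

```bash
echo '0,0.0013,0,0,0,0,0 | 0,0.0013,0,0,0,0,0' > m.json && python3 jog.py m.json|grep -E "pos|wrist"; echo '0,0.0013,0,0,0,0,0 | 0,0.0013,0,0,0,0,0' > m.json && python3 jog.py m.json|grep -E "pos|wrist|rot"
```

```text
eef_pos: [0.611, 0.2617, 0.0281]
wrist_force: [-11.5, -4.4, 12.9]
eef_pos: [0.611, 0.2617, 0.0281]
eef_rot: [-0.002, 0.628, 0.778, -0.004]
wrist_force: [-15.5, -6.2, 16.2]
```

In the tool's units: -0.002 m / 0.8 = -0.0025.

```bash
echo '0,0,-0.0025,0,0,0,0 | 0,0,-0.0025,0,0,0,0' > m.json && python3 jog.py m.json|grep -E "pos|wrist"; echo '0,0.0013,0,0,0,0,0 | 0,0.0013,0,0,0,0,0' > m.json && python3 jog.py m.json|grep -E "pos|wrist|rot"; echo '0,0.0013,0,0,0,0,0 | 0,0.0013,0,0,0,0,0' > m.json && python3 jog.py m.json|grep -E "pos|wrist|rot"
```

```text
eef_pos: [0.611, 0.2617, 0.0283]
wrist_force: [-9.3, -3.4, 2.9]
eef_pos: [0.6111, 0.2617, 0.0283]
eef_rot: [-0.003, 0.628, 0.778, -0.004]
wrist_force: [-12.9, -4.3, 6.5]
eef_pos: [0.6111, 0.2617, 0.0283]
eef_rot: [-0.004, 0.628, 0.778, -0.005]
wrist_force: [-17.0, -6.0, 9.4]
```

Contact with the long bar is confirmed: the force rises and nothing moves. Next I'll slide along it to the short bar.

In the tool's units: 0.004 m / 0.8 = 0.005, -0.001 m / 0.8 = -0.0013.

```bash
echo '0.0013,-0.0025,-0.0013,0,0,0,0 | 0.0025,-0.0025,-0.0013,0,0,0,0 | 0.0038,-0.0025,-0.0013,0,0,0,0 | 0.005,-0.0025,-0.0013,0,0,0,0 | 0.005,-0.0025,-0.0013,0,0,0,0' > m.json && python3 jog.py m.json|grep -E "pos|wrist"; echo '0.0013,0,0,0,0,0,0 | 0.0025,0,0,0,0,0,0 | 0.0025,0,0,0,0,0,0' > m.json && python3 jog.py m.json|grep -E "pos|wrist|rot"; echo '0.0013,0,0,0,0,0,0 | 0.0013,0,0,0,0,0,0' > m.json && python3 jog.py m.json|grep -E "pos|wrist|rot"
```

```text
eef_pos: [0.6105, 0.2637, 0.0284]
wrist_force: [-5.7, -8.3, -0.7]
eef_pos: [0.6101, 0.2656, 0.0284]
eef_rot: [-0.002, 0.628, 0.778, -0.004]
wrist_force: [-5.1, -8.1, -2.2]
eef_pos: [0.6099, 0.2665, 0.0284]
eef_rot: [-0.002, 0.628, 0.778, -0.004]
wrist_force: [-5.1, -9.5, -1.6]
```

```bash
for i in 1 2 3 ; do :; done; echo '0.0013,0,0,0,0,0,0 | 0.0013,0,0,0,0,0,0' > m.json && python3 jog.py m.json|grep -E "pos|wrist"; echo '0.0013,0,0,0,0,0,0 | 0.0013,0,0,0,0,0,0' > m.json && python3 jog.py m.json|grep -E "pos|wrist"; echo '0.0013,0,0,0,0,0,0 | 0.0013,0,0,0,0,0,0' > m.json && python3 jog.py m.json|grep -E "pos|wrist"; echo '0.0013,0,0,0,0,0,0 | 0.0013,0,0,0,0,0,0' > m.json && python3 jog.py m.json|grep -E "pos|wrist|rot"
```

```text
eef_pos: [0.6097, 0.2675, 0.0284]
wrist_force: [-4.9, -9.5, -1.7]
eef_pos: [0.6096, 0.268, 0.0283]
wrist_force: [-5.4, -10.9, -1.4]
eef_pos: [0.6096, 0.2681, 0.0283]
wrist_force: [-5.8, -14.0, -1.0]
eef_pos: [0.6096, 0.2681, 0.0284]
eef_rot: [-0.0, 0.628, 0.778, -0.006]
wrist_force: [-5.1, -17.5, -0.4]
```

Both bars are touched. A last press on both, then release, rise and look.

In the tool's units: -0.003 m / 0.8 = -0.0038, 0.002 m / 0.8 = 0.0025.

```bash
echo '0,0.0025,0,0,0,0,0 | 0,0.0025,0,0,0,0,0 | -0.0038,0,0,0,0,0,0 | -0.0038,-0.0013,0,0,0,0,0' > m.json && python3 jog.py m.json|grep -E "pos|wrist|rot"; echo '0,0,0,0,0,0,0.8 | 0,0,0,0,0,0,0.8 | 0,0,0,0,0,0,0.8 | 0,0,-0.0625,0,0,0,1 | 0,0,-0.125,0,0,0,1 | -0.125,0,-0.1875,0,0,0,1 | -0.2,0,-0.1875,0,0,0,1 | -0.275,0,-0.1875,0,0,0,1 | -0.275,0,-0.1875,0,0,0,1' > m.json && python3 jog.py m.json; cat > look.py <<'E'
import sys
from fit import *
im={n:ctrl.camera(n) for n in P}
tag=sys.argv[1]
def crop(n,x,y,w,h): return cv2.resize(im[n][y:y+h,x:x+w],(400,400*h//w),interpolation=2)
for n in P: cv2.imwrite(f"pics/{n}_{tag}.png",im[n])
cv2.imwrite(f"pics/c_{tag}.png",cv2.convertScaleAbs(np.hstack([crop("top",200,175,80,60),crop("side",220,225,80,60)]),alpha=1.4))
E
python3 look.py b
```

```text
eef_pos: [0.6095, 0.268, 0.0284]
eef_rot: [-0.001, 0.628, 0.778, -0.003]
wrist_force: [0.3, -6.0, -7.5]
time_s: 11.2
eef_pos: [0.6591, 0.0523, 0.1821]
eef_rot: [0.001, 0.629, 0.777, 0.001]
wrist_force: [0.3, 0.2, -0.4]
opening: 1.003
grasp_force: 0.0
```

View pics/c_b.png

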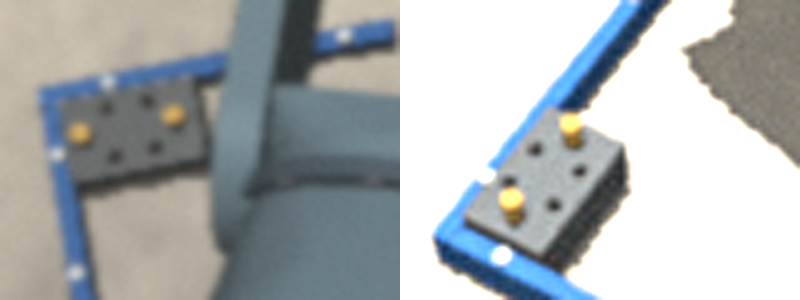

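The block sits in the corner, pins at crop (80,133) and (174,115), parallel to the long bar's dots (109,81)-(344,36). I'll check numerically with the pins in the fence frame.

```bash
cat > pins.py <<'E'
import sys
from fit import *
from scipy.optimize import least_squares
tag=sys.argv[1]
R={"top":(205,180,245,215),"side":(235,240,265,272)}
C={}
for n in P:
    im=cv2.imread(f"pics/{n}_{tag}.png");h=hsv(im);m=((abs(h[0]-20)<10)&(h[1]>90)).astype(np.uint8)
    x0,y0,x1,y1=R[n];k,l,st,c=cv2.connectedComponentsWithStats(m[y0:y1,x0:x1])
    i=np.argsort(-st[1:,4])[:2]+1;cc=c[i]+[x0,y0];C[n]=cc[np.argsort(cc[:,0])];print(n,C[n].tolist(),st[i,4])
ps=[]
for a,b in((0,0),(1,1)):
    r=least_squares(lambda X:np.r_[proj("top",X[None])[0]-C["top"][a],proj("side",X[None])[0]-C["side"][b]],[.6,.27,.045]);ps.append(r.x);print(r.x,r.cost)
d=ps[0]-ps[1];print("len",np.linalg.norm(d[:2]),"yaw",np.arctan2(-d[0],d[1]))
c,s=np.cos(.2125),np.sin(.2125)
m=(ps[0]+ps[1])/2-[.6265,.314,0];print("in fence",c*m[0]+s*m[1],-s*m[0]+c*m[1])
E
python3 pins.py b
# overlay seated model using each view's own fence fit
python3 - <<'E'
from fit import *
for n,q in(("top",[.6263,.3156,.2116]),("side",[.6279,.3116,.2124])):
    B=BLOCK[0]+[-.025,-.04,0]
    im=cv2.imread(f"pics/{n}_b.png");x,y=(200,175) if n=="top" else (220,225)
    a=cv2.convertScaleAbs(cv2.resize(im[y:y+60,x:x+80],(400,300),interpolation=2),alpha=1.4)
    for M in FENCE+[B]:
        h=cv2.convexHull(((proj(n,world(M,q))-[x,y]+.5)*5-.5).astype(np.float32));cv2.polylines(a,[np.round(h).astype(int)],True,(0,0,255),1)
    cv2.imwrite(f"pics/o_{n}.png",a)
cv2.imwrite("pics/o.png",np.hstack([cv2.imread("pics/o_top.png"),cv2.imread("pics/o_side.png")]))
E
```

```text
top [[215.71428571428572, 201.5], [234.5, 197.5]] [14 12]
side [[241.96296296296296, 265.3333333333333], [253.8, 250.4]] [27 20]
[0.6029 0.2954 0.0498] 0.004091517856934011
[0.6153 0.2425 0.0479] 0.002219583144003954
len 0.05431061067845593 yaw 0.23042054761600725
in fence -0.026475029591965064 -0.04035005471584879
```

View pics/o.png

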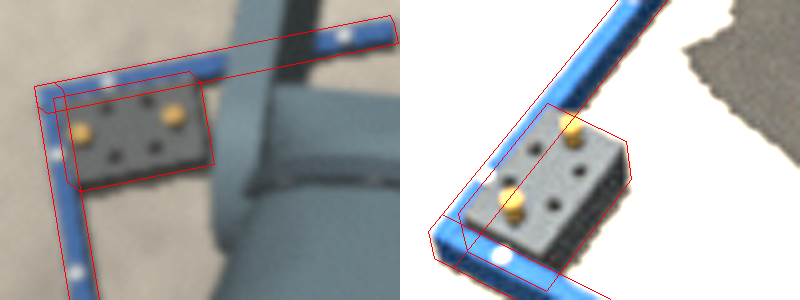

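The checks agree: pins at (-0.026,-0.040) in the fence frame, and the gripper yaw 0.2126 equals the fence's. The block is seated. Next I'll triangulate the lid bar.

```bash
python3 - <<'E'
from fit import *
from scipy.optimize import least_squares
for a,b in(((373.2,264),(400,196.2)),((409.8,270.3),(423.2,182.5))):
    r=least_squares(lambda X:np.r_[proj("top",X[None])[0]-a,proj("side",X[None])[0]-b],[.42,-.2,.06]);print(r.x,r.cost)
q=[.539,-.2235,-.193]
X=world(np.array([[-.12,.045,.063],[-.12,-.045,.063],[-.12,0,.063]]),q);print(X,proj("top",X),proj("side",X))
E
python3 d.py .4212 -.2005 .15 1.378
```

```text
[ 0.43   -0.1509  0.0699] 0.15704784968744934
[ 0.415  -0.2534  0.0562] 0.595132190941089
[[ 0.4299 -0.1563  0.063 ]
 [ 0.4126 -0.2446  0.063 ]
 [ 0.4212 -0.2005  0.063 ]] [[374.7121 263.8236]
 [406.7446 270.4268]
 [390.7101 267.1214]] [[401.1931 196.9008]
 [423.4482 183.0309]
 [412.4707 189.8723]]
[-0.1964 -0.2851  0.0318] [0.0027 0.0015 0.3999] t 11.3 [-0.1   0.41  1.42 -0.    1.31 -0.31]
```

In the tool's units: -0.285 m / 0.8 = -0.3563, -0.197 m / 0.8 = -0.2463, 0.4 rad / 3.1416 = 0.1273.

```bash
echo '-0.2463,-0.3563,0.025,0,0,0.1273,0.45 | -0.2463,-0.3563,0.025,0,0,0.1273,0.45 | -0.2463,-0.3563,0.025,0,0,0.1273,0.45 | -0.2463,-0.3563,0.025,0,0,0.1273,0.45 | -0.2463,-0.3563,0.025,0,0,0.1273,0.45 | -0.2463,-0.3563,0.025,0,0,0.1273,0.45 | -0.2463,-0.3563,0.025,0,0,0.1273,0.45 | -0.2463,-0.3563,0.025,0,0,0.1273,0.45 | -0.2463,-0.3563,0.025,0,0,0.1273,0.45' > m.json && python3 jog.py m.json; python3 d.py .422 -.201 .044 1.378
```

```text
time_s: 12.42
eef_pos: [0.4219, -0.1966, 0.161]
eef_rot: [0.0, 0.77, 0.638, 0.0]
wrist_force: [0.3, 0.7, -0.8]
opening: 0.45
grasp_force: 0.0
[-0.0043  0.0009  0.117 ] [ 0.0005 -0.0001  0.0067] t 12.425 [-0.69  0.01  1.94  0.    1.19 -0.51]
```

In the tool's units: 0.116 m / 0.8 = 0.145, 0.08 m / 0.8 = 0.1, 0.006 rad / 3.1416 = 0.0019.

```bash
echo '-0.0038,0,0.05,0,0,0.0019,0.45 | -0.0038,0,0.1,0,0,0.0019,0.45 | -0.0038,0,0.145,0,0,0.0019,0.45 | -0.0038,0,0.145,0,0,0.0019,0.45 | -0.0038,0,0.145,0,0,0.0019,0.45' > m.json && python3 jog.py m.json; echo '0,0,0,0,0,0,0 | 0,0,0,0,0,0,0 | 0,0,0,0,0,0,0 | 0,0,0,0,0,0,0' > m.json && python3 jog.py m.json; python3 d.py .422 -.201 .044 1.378
```

```text
time_s: 13.05
eef_pos: [0.4215, -0.2005, 0.0459]
eef_rot: [0.001, 0.772, 0.636, 0.0]
wrist_force: [0.3, -0.2, 0.7]
opening: 0.452
grasp_force: 0.0
time_s: 13.55
eef_pos: [0.4231, -0.2016, 0.0467]
eef_rot: [0.003, 0.772, 0.635, 0.001]
wrist_force: [6.9, 1.1, -0.8]
opening: 0.087
grasp_force: 58.4
[ 0.0004 -0.0012  0.0027] [ 0.0063  0.0016 -0.0017] t 13.55 [-0.7   0.21  2.    0.    0.92 -0.51]
```

Bar gripped. Now I'll raise it along the hinge arc (tool y = case +x).

In the tool's units: -0.09 m / 0.8 = -0.1125, -0.075 m / 0.8 = -0.0938.

```bash
echo '0,0.0025,-0.0188,0,0,0,0 | 0,0.0056,-0.0388,0,0,0,0 | 0,0.01,-0.0575,0,0,0,0 | 0,0.0156,-0.0763,0,0,0,0 | 0,0.0225,-0.0938,0,0,0,0 | 0,0.0313,-0.1125,0,0,0,0 | 0,0.0313,-0.1125,0,0,0,0' > m.json && python3 jog.py m.json; python3 d.py .422 -.201 .044 1.378
```

```text
time_s: 14.42
eef_pos: [0.4446, -0.2056, 0.1361]
eef_rot: [-0.0, 0.772, 0.635, -0.001]
wrist_force: [-6.1, -4.0, 0.3]
opening: 0.091
grasp_force: 58.5
[ 0.0003 -0.0229  0.0921] [-0.0015  0.0009 -0.0008] t 14.425 [-0.68  0.1   1.9  -0.    1.14 -0.48]
```

Units first: shifts go in shares of 0.8 m and turns go in shares of pi rad. So -0.0685 m / 0.8 = -0.0856, 0.06 m / 0.8 = 0.075.

```bash
echo '0,0.0088,-0.0163,0,0,0,0 | 0,0.02,-0.0325,0,0,0,0 | 0,0.0325,-0.0475,0,0,0,0 | 0,0.045,-0.0613,0,0,0,0 | 0,0.06,-0.0744,0,0,0,0 | 0,0.075,-0.0856,0,0,0,0 | 0,0.075,-0.0856,0,0,0,0 | 0,0.075,-0.0856,0,0,0,0' > m.json && python3 jog.py m.json; python3 d.py .422 -.201 .044 1.378; python3 look.py e; python3 - <<'E'
import cv2,numpy as np
a=cv2.imread("pics/top_e.png");b=cv2.imread("pics/side_e.png")
cv2.imwrite("pics/e.png",cv2.convertScaleAbs(np.hstack([cv2.resize(x,(400,400),interpolation=2) for x in(a[170:270,190:290],b[60:260,220:420])]),alpha=1.3))
E
```

```text
time_s: 15.42
eef_pos: [0.5016, -0.2168, 0.2055]
eef_rot: [-0.002, 0.772, 0.635, -0.002]
wrist_force: [-15.4, 1.7, 17.0]
opening: 0.091
grasp_force: 60.1
[ 0.0004 -0.0802  0.1619] [-0.0055  0.001  -0.0009] t 15.425 [-0.62  0.15  1.7  -0.    1.3  -0.43]
```

View pics/e.png

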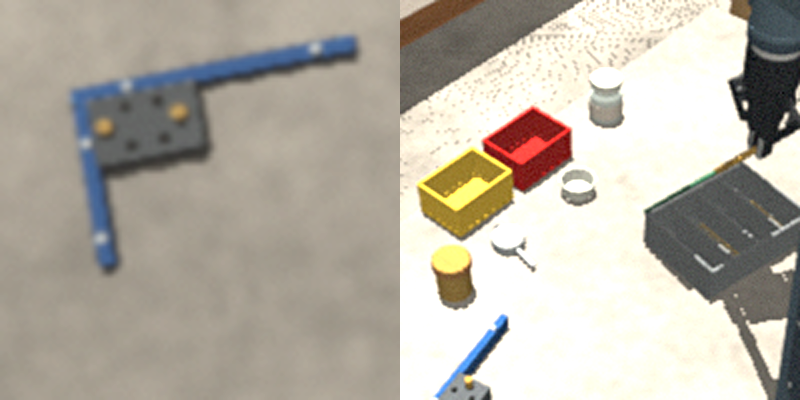

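The block is still seated and the lid stands open near 55°. There is some radial strain, so I'll relieve it by about 5 mm and check the angle against the side picture.

In the tool's units: -0.0055 m / 0.8 = -0.0069, -0.003 m / 0.8 = -0.0038.

```bash
echo '0,0.0006,-0.0038,0,0,0,0 | 0,0.0013,-0.0069,0,0,0,0 | 0,0.0013,-0.0069,0,0,0,0 | 0,0.0013,-0.0069,0,0,0,0' > m.json && python3 jog.py m.json; python3 d.py .422 -.201 .044 1.378; python3 look.py f; python3 pins.py f; python3 - <<'E'
from fit import *
q=[.539,-.2235,-.193]
im=cv2.imread("pics/side_f.png");x,y,k=330,70,6
a=cv2.convertScaleAbs(cv2.resize(im[y:y+100,x:x+120],None,fx=k,fy=k,interpolation=2),alpha=1.2)
for th,col in((.86,(255,0,255)),(.96,(0,0,255)),(1.06,(0,255,255))):
    f=lambda r,h:[.075-r*np.cos(th)-h*np.sin(th),.06+r*np.sin(th)-h*np.cos(th)*-1]
    pts=[]
    for r,yy,h in((0,.1,0),(.152,.1,0),(.152,-.1,0),(0,-.1,0)):
        X=[.075-r*np.cos(th),yy,.06+r*np.sin(th)];pts.append(X)
    bar=[[.075-.195*np.cos(th+.0154),yy,.06+.195*np.sin(th+.0154)] for yy in(.045,-.045)]
    for L in(pts,bar):
        u=((proj("side",world(np.array(L),q))-[x,y]+.5)*k-.5)
        cv2.polylines(a,[np.round(u).astype(int)],False,col,1)
cv2.imwrite("pics/f.png",a)
E
```

```text
time_s: 16.02
eef_pos: [0.504, -0.2172, 0.2076]
eef_rot: [-0.001, 0.772, 0.635, -0.001]
wrist_force: [0.4, -5.7, -8.3]
opening: 0.087
grasp_force: 59.0
[ 1.000e-04 -8.320e-02  1.638e-01] [-0.0024  0.0002 -0.0015] t 16.025 [-0.62  0.15  1.7  -0.    1.3  -0.43]
top [[215.71428571428572, 201.5], [234.3846153846154, 197.6153846153846]] [14 13]
side [[242.12, 265.56], [253.8095238095238, 250.57142857142858]] [25 21]
[0.6028 0.2954 0.0491] 0.001283979851368569
[0.615  0.2429 0.0478] 0.001628945579933004
len 0.053948781224723276 yaw 0.22803512184681077
in fence -0.02666998464740631 -0.040141416595168344
```

View pics/f.png

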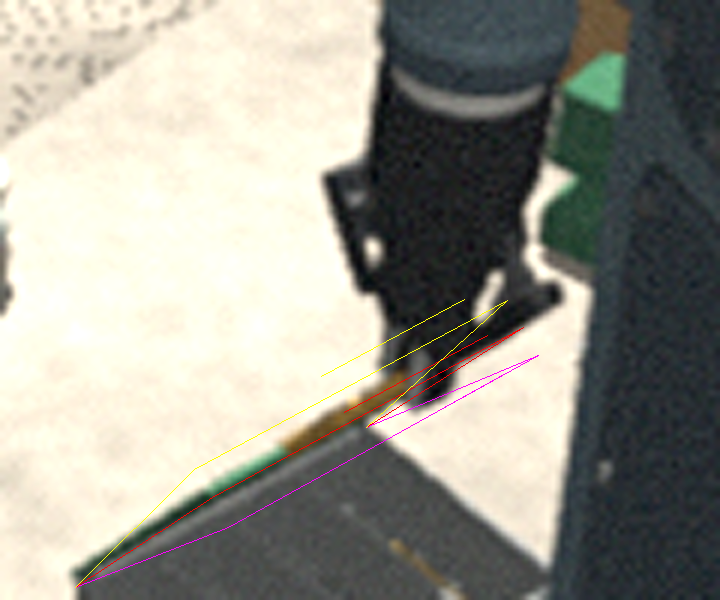

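The lid is nearly edge-on, running from about (78,572) to (285,447). That lies along the red 55° model and well off the 0.86 and 1.06 rad lines. The tool displacement gives about 0.96 rad. I'll settle briefly and hand in.

```bash
echo '0,0,0,0,0,0,0 | 0,0,0,0,0,0,0 | 0,0,0,0,0,0,0 | 0,0,0,0,0,0,0' > m.json && python3 jog.py m.json; python3 -c "
from bench import ctrl
print(ctrl.hand_in())"
```

```text
time_s: 16.62
eef_pos: [0.504, -0.2172, 0.2076]
eef_rot: [-0.001, 0.772, 0.635, -0.001]
wrist_force: [1.6, -5.8, -9.2]
opening: 0.087
grasp_force: 59.0
the job is handed in; nothing more can be done
None
```

I slid the block into the fence corner until it pressed on both bars, and the gripper is holding the lid open at about 55° (0.96 rad by my estimate); handed in at 16.6 s, with no verdict returned.

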